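# Load the slide scanner and shut its drawer

## Robot

A 6-joint arm with a two-finger parallel gripper is mounted at the origin on the work surface. World frame = base frame: x ahead of the robot, y to its left, z up, the work surface at z = 0. Lengths are in m, angles in rad, forces in N, time in s.
With the tool pointing down it reaches from about 0.375 to 0.825 m from the base axis. Payload 5.5 kg.
Tool frame: the origin (TCP) lies where the fingers leave the gripper's body, on its centre line; the fingertips stand 73 mm ahead of it and the grasp point (between the pads) lies 54 mm ahead of it (ctrl.tip_extent is the distance from the TCP to the fingertips, in m); z points along the fingers, y is the line along which they close (so a half turn about z gives the same grasp; the last joint's range is limited). The gripper opens to 85 mm and grips with 20 to 120 N. Pads are 22 mm wide; open, the fingers measure 114 mm over their backs; the gripper's body (76 mm by 85 mm) begins 54 mm behind the grasp point. The pads swing forward as they close: fully open they stand 13 mm farther back than shut.
Start: joints at [0, 0.314, -0.047, 1.21, 0, 1.571], TCP at [0.6, -0, 0.304] pointing down, gripper open.
Joint ranges: [-2.67, 2.67], [-0.69, 1.73], [-1.03, 1.25], [-2.08, 2.16], [-1.42, 1.45], [-3.14, 3.14]. Speed limits (rad/s): [2.39, 2.39, 3.01, 3.14, 3.14, 3.14].

## Interface

Orientations are given as a rotation vector (axis times angle).
In Python, from rig import ctrl gives the robot as it stands.
- The arm moves only by the tool shift_gripper, called after "Call:" by a JSON object that holds its "api" and its "payload". Schema: {"type":"object","properties":{"steps":{"type":"array","items":{"type":"array","items":{"type":"array","items":{"type":"number"},"minItems":6,"maxItems":6},"minItems":1,"maxItems":20},"minItems":1,"maxItems":1},"jaw":{"type":"number"},"only":{"type":"string"},"quiet":{"type":"boolean"},"lines":{"type":"string"}},"required":["steps"],"additionalProperties":false}. steps is a list that holds a single list of rows (three levels of brackets), with 1 to 20 rows, each of 6 numbers: dx, dy, dz in m, then a rotation vector rx, ry, rz in rad; each row shifts and turns the commanded pose from where the row before left it, along the tool's axes as they then stand; what a row does not reach is not made up. A row lasts 1/10 s, in which the tool goes at most 0.05 m and 0.15 rad, less where a joint would pass 70% of its speed; a pose out of reach is approached as far as the arm can. jaw is the finger opening in m, set as the call begins (left out keeps the last). The fingers move at their own pace and stop on an object; the grip force is fixed at half the most. Time passes only in rows, so rows that do not move let the fingers close. The tool returns the time, the measured TCP pose, the force, the opening and the grip force at its end. only (a regular expression) keeps the lines of the reply that match it, lines (a string "A,B") keeps lines A to B, and quiet returns only ok. Input that does not fit is refused with a message, and nothing moves.
- ctrl.sense(): the state, without advancing time (a new reading comes with each control period).
- ctrl.capture(name): name is "scene" or "side" or "wrist"; returns (picture, depth): 384x512x3 uint8, red, green, blue; 384x512 float32, m along the optical axis (not along the pixel's ray), 0 where there is no reading.
- ctrl.camera_params(name): a dict with "K" (3x3 intrinsics, pixels), "k1" (the pictures are not rectified: a ray, as slopes to the right and down, at radius r is drawn at 1 + k1 r^2 times it, then the intrinsics apply), "cam_to_world" (4x4, takes a point from camera to world coordinates); the wrist camera has in their place "mount" (4x4, takes a point from camera to tool coordinates, whose origin is the TCP and whose axes are the flange's). Camera axes: x right, y down, z forward; pixel columns grow to the right and rows downward; lengths in m; the calibration is good to about 2 mm. A picture is of the moment at which its call begins: read the wrist's pose just before it. camera_params takes no time and is no camera call.
- ctrl.job_done(): hands the job in; it is judged then, once.
The state is a dict: "t": time; "joints": joint angles; "qd": joint speeds; "joint_efforts": joint torques, N m; "ee_pos": TCP position; "tcp_rot": TCP orientation; "force": force on the tool from outside, world axes, zero at the start; "moment": the same for the moment, N m; "gripper_width": finger opening in m; "grasp_force": force on a finger pad.
Only numpy, scipy, OpenCV 4.12 (cv2) and the standard library are available. Lean on these libraries where they do the work, as an engineer would, in place of code of your own. Each camera call takes 0.05 s, during which the arm holds its last target. There are 200 camera calls.

## Task

Load the slide carrier into the scanner's open drawer: lay it flat in the drawer with its slot towards the headed pin, then slide it sideways until the slot is fully home on the pin, under the head. Then push the drawer home past its catch until it is fully shut, without slamming it. Keep the carrier level, because the slides lie loose in it, and leave the other things on the bench where they are.

Things in the scene. Friction and masses are not known exactly. Their poses are not given: they have to be found in the camera images.
- scanner: White desktop slide scanner, fixed, 340 deep x 270 wide; front deck 110 mm high, a hood 185 mm high from 135 mm behind the front. Origin: on the bench under the middle of the housing's front face; +x runs into the machine (away from the robot), y left, z up. The drawer comes out towards -x through a mouth 186 mm wide, 22 to 88 mm above the bench.
- tray (a joint): Opening of the scanner's drawer, m: 0 shut, up to 0.165 out along the scanner's -x. It starts 0.13 to 0.16 out. It runs freely (about 1 N friction) but for a spring catch: from 17 mm out the push meets a hump of about 5 N and, let go there, the drawer stays ajar or springs back out; from 8 mm the catch draws it in to a solid stop at 0.
- tray_front (a point): Middle of the outer face of the drawer's flat white front panel, 53 mm above the bench. Panel 200 wide, 14 thick, from 22 to 84 mm above the bench; good to push on anywhere; it stays 14 mm proud of the housing when shut. Axes as the scanner's: +x is the way it shuts.
- tray_floor (a point): Centre of the drawer's grey inner floor, on the floor, 35 mm above the bench. Axes as the scanner's. The inside is 98 mm (x) by 164 mm (y); side and back walls rise 15 mm above the floor, the front panel 49 mm. The drawer's middle is 49 mm inside the panel's inner face.
- tray_pin (a point): Foot of the headed pin in the drawer, on its axis at the floor, 62 mm to +y (left) of the floor's centre. Steel shank 8 mm diameter, 11 mm high, then a brass head 16 mm diameter and 4 mm thick. Axes as the scanner's.
- carrier: Aluminium slide carrier, about 0.2 kg: plate 90 (x) x 110 (y) x 8 mm with two glass slides and an upright blue grip fin across its middle. Origin: centre of the underside. It lies flat on the bench left or right of the drawer. Loaded, its axes agree with the drawer's: with its origin 66 to 88 mm to -y of the pin, level with it in x, it can be laid down clear of the pin's head, then slid to +y.
- carrier_fin (a point): Middle of the top edge of the blue fin, 34 mm above the carrier's origin. The fin is 60 mm long (x), 10 thick (y) and stands 26 mm above the plate. Axes as the carrier's.
- carrier_slot (a point): Point in the carrier's slot where the pin's axis passes when the slot is fully home: at the height of the underside, 37 mm from the origin along +y, 4 mm short of the slot's closed end. The slot, in the middle of the +y end, is open at that end, 13 mm wide and 22 mm deep, its mouth flared to 28 mm. Axes as the carrier's.
- slide_box: Bystander: blue plastic slide box 100 x 85 x 35 mm, loose. Origin: centre of its underside. It lies on the other side of the drawer than the carrier.
- bottle: Bystander: amber glass bottle, 60 mm diameter, 115 mm high, loose. Origin: centre of its underside.
- stain_jar: Bystander: glass staining jar with a white lid, 60 x 66 x 102 mm, loose. Origin: centre of its underside.
- dishes: Bystander: stack of three petri dishes, 92 mm diameter, 46 mm high, loose. Origin: centre of its underside.
- marker: Bystander: yellow flat marker pen with black cap, 140 x 17 x 13 mm, lying loose along its x. Origin: underside, near the middle.
- forceps: Bystander: steel forceps, 125 x 22 x 8 mm, lying loose along its x. Origin: underside, near the middle.

How it is judged:
On the way, in this order (a step that is already met when the one before it is completed fails the run):
1. the carrier lies flat in the open drawer with its slot home on the pin (horizontal distance between carrier_slot and tray_pin below 0.005 m and z of carrier_slot in the frame of tray_pin between -0.004 and 0.004 m and angle between carrier's own z axis and vertical below 0.06 rad and angle between the x axis of carrier and the x axis of tray_pin, either way round below 0.1 rad and value of joint tray above 0.05 m), for 0.2 s.
2. the drawer is pushed home past its catch with the carrier still on its pin (horizontal distance between carrier_slot and tray_pin below 0.005 m and z of carrier_slot in the frame of tray_pin between -0.004 and 0.004 m and angle between carrier's own z axis and vertical below 0.06 rad and angle between the x axis of carrier and the x axis of tray_pin, either way round below 0.1 rad and value of joint tray below 0.003 m), for 0.2 s.
At the end, for the whole second after the job is handed in: The drawer is fully shut (less than 3 mm open) and the carrier is at rest in it, flat on the floor (within 4 mm and 0.06 rad), square to the drawer within 0.1 rad, its slot home on the pin within 5 mm; the other things stand within 30 mm of where they were (all of step 2 and linear speed of carrier below 0.02 m/s); the robot touches nothing.
It fails at once if the drawer is slammed (shut faster than 0.4 m/s) (velocity of joint tray below -0.4 m/s).
It fails at once if the carrier is tipped more than 0.6 rad, so its slides fall out (angle between carrier's own z axis and vertical above 0.6 rad).
It fails at once if a bystander is moved more than 30 mm (distance of any of slide_box, bottle, stain_jar, dishes, marker, forceps from where it was at the start of the episode above 0.03 m).
It also fails if it takes over 59 s, if anything falls off the work surface, if the arm or the gripper's body presses on something with over 40 N, if the wrist force passes 120 N, or if a joint passes its speed limit or range.

## Working session

There is one attempt and no reset: what is moved stays moved. The work goes in short steps, Python scripts to look and compute and a tool call to move; the robot and the scene stay as the last step left them, time stands still between calls to the robot, and variables do not carry over. Pictures are saved under pics/ and viewed, at most 11 in all, crops included, and the job is handed in when it is done.

```bash
ls; mkdir -p pics
```

Create h.py:
```python
import numpy as np, cv2
from rig import ctrl
from scipy.spatial.transform import Rotation as R
def c2w(name,s=None):
    p=ctrl.camera_params(name)
    if name!='wrist': return p,np.array(p['cam_to_world'])
    s=s or ctrl.sense(); T=np.eye(4); T[:3,:3]=R.from_rotvec(s['tcp_rot']).as_matrix(); T[:3,3]=s['ee_pos']
    return p,T@np.array(p['mount'])
def ray(name,uv,s=None):
    p,T=c2w(name,s); K=np.array(p['K']); uv=np.atleast_2d(uv).astype(float)
    d=np.array([p['k1'],0,0,0,0],float)
    n=cv2.undistortPoints(uv.reshape(-1,1,2),K,np.array([p['k1'],0,0,0],float)).reshape(-1,2)
    D=np.c_[n,np.ones(len(n))]@T[:3,:3].T
    return T[:3,3],D
def plane(name,uv,z,s=None):
    o,D=ray(name,uv,s); return o+D*((z-o[2])/D[:,2])[:,None]
def pts(name,uv,dep,s=None):
    o,D=ray(name,uv,s); uv=np.atleast_2d(uv).astype(int); return o+D*dep[uv[:,1],uv[:,0]][:,None]
def tri(o1,d1,o2,d2):
    A=np.c_[d1,-d2]; t=np.linalg.lstsq(A,o2-o1,rcond=None)[0]; a=o1+t[0]*d1;b=o2+t[1]*d2
    return (a+b)/2,np.linalg.norm(a-b)
```

Run:
```python
from h import *
import pickle
s=ctrl.sense();print(s)
d={}
for n in('scene','side','wrist'):
    d[n]=ctrl.capture(n); print(n,ctrl.camera_params(n))
pickle.dump((s,d),open('first.pkl','wb'))
cv2.imwrite('pics/a.png',cv2.cvtColor(d['scene'][0],cv2.COLOR_RGB2BGR))
cv2.imwrite('pics/b.png',cv2.cvtColor(d['side'][0],cv2.COLOR_RGB2BGR))
cv2.imwrite('pics/c.png',cv2.cvtColor(d['wrist'][0],cv2.COLOR_RGB2BGR))
```

```text
pics
rig.py
{'t': 0.0, 'joints': array([-1.52415905e-05,  3.14163406e-01, -4.80701255e-02,  1.21019925e+00,
       -9.20276373e-06,  1.57076967e+00]), 'qd': array([ 6.10601270e-04,  1.35345793e-04,  3.63855266e-05,  7.64470430e-05,
       -1.38506808e-03, -1.60745914e-03]), 'joint_efforts': array([ 1.69644722e-03, -5.39594257e+01,  3.39749372e+01,  1.94567809e-02,
        9.49871333e-05,  6.01428906e-05]), 'ee_pos': array([ 5.99547828e-01, -1.15151363e-05,  3.03075927e-01]), 'tcp_rot': array([-2.22061477e+00, -2.22064013e+00,  1.82716249e-03]), 'force': array([-0.14663424,  0.71782718,  0.03726738]), 'moment': array([-0.0224874 ,  0.03031771, -0.01372442]), 'grasp_force': 0.0, 'gripper_width': 0.08520360542793541}
scene {'K': array([[408.3319921 ,   0.        , 256.62689197],
       [  0.        , 408.3319921 , 185.88765133],
       [  0.        ,   0.        ,   1.        ]]), 'k1': -0.1187730440127194, 'cam_to_world': array([[-0.27577685,  0.7961487 , -0.5386041 ,  1.21952838],
       [ 0.96121654,  0.23024941, -0.15181559,  0.12888973],
       [ 0.00314549, -0.5595824 , -
[... 390 characters left out ...]
65,  0.61704743, -0.83605852],
       [-0.0145601 , -0.66823379, -0.74380885,  1.01267842],
       [ 0.        ,  0.        ,  0.        ,  1.        ]])}
wrist {'K': array([[323.18930667,   0.        , 251.91351387],
       [  0.        , 323.18930667, 188.58311292],
       [  0.        ,   0.        ,   1.        ]]), 'k1': -0.01230271161927387, 'mount': array([[ 1.42366269e-04, -9.57729456e-01, -2.87670419e-01,
         7.31311920e-02],
       [ 9.99999976e-01,  8.84768797e-05,  2.00331169e-04,
         1.04877827e-03],
       [-1.66410880e-04, -2.87670440e-01,  9.57729445e-01,
        -6.96653608e-02],
       [ 0.00000000e+00,  0.00000000e+00,  0.00000000e+00,
         1.00000000e+00]])}
```

View pics/a.png

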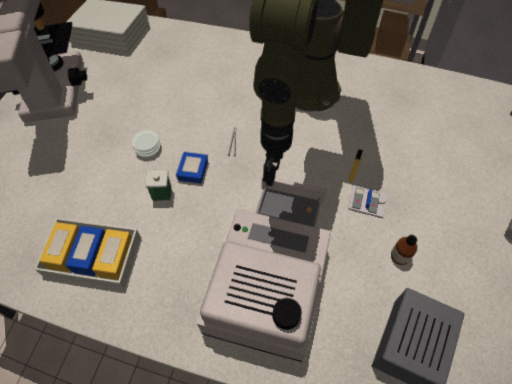

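View pics/b.png

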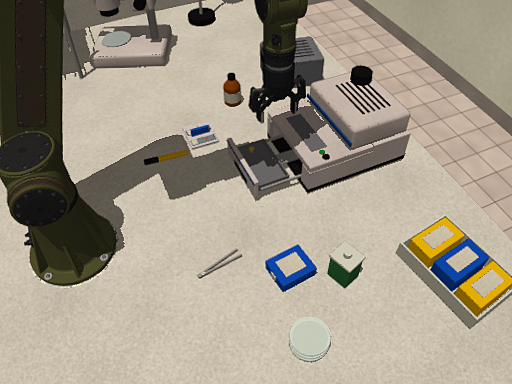

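View pics/c.png

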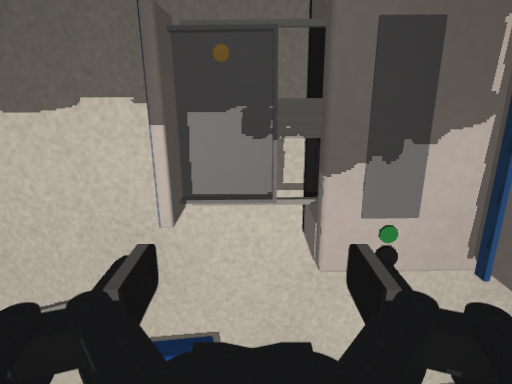

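The scene view shows the carrier at about (367,200) with its fin, the open drawer at (288,207), the marker at (356,165) and the bottle at (404,248). The side view shows the carrier at (200,137) and the pin at (252,149). In the wrist view the brass pin head is at (220,52) and the drawer panel edge is near column 160. Next I'll get rough positions.

Run:
```python
from h import *
import pickle
s,d=pickle.load(open('first.pkl','rb'))
def comps(n,lo,hi,roi,mina=5):
    im=d[n][0]; hsv=cv2.cvtColor(im,cv2.COLOR_RGB2HSV); m=cv2.inRange(hsv,lo,hi)
    x0,y0,x1,y1=roi; mm=np.zeros_like(m); mm[y0:y1,x0:x1]=m[y0:y1,x0:x1]
    k,l,st,c=cv2.connectedComponentsWithStats(mm)
    for i in range(1,k):
        if st[i,4]>=mina:
            v,u=np.nonzero(l==i); P=pts(n,np.c_[u,v],d[n][1],s)
            P=P[d[n][1][v,u]>0]
            print(n,st[i],c[i].round(1),'depth med',np.median(P,0).round(3),'max z',np.percentile(P[:,2],95).round(3), (cv2.minAreaRect(P[:,:2].astype(np.float32)*1000)))
print('fin');comps('scene',(105,120,60),(130,255,255),(340,180,395,220));comps('side',(105,120,60),(130,255,255),(180,120,220,155))
print('pin');comps('wrist',(8,120,40),(30,255,255),(190,30,250,80));comps('side',(8,100,30),(30,255,255),(235,138,270,160));comps('scene',(8,100,30),(30,255,255),(295,195,325,220))
```

```text
fin
scene [366 189   6  18  52] [368.9 197.3] depth med [0.468 0.283 0.034] max z 0.037 ((464.8212890625, 283.20391845703125), (9.736087799072266, 61.10453414916992), 87.09673309326172)
side [191 125  18  11 122] [199.5 130. ] depth med [0.461 0.279 0.025] max z 0.036 ((463.48260498046875, 289.13397216796875), (44.985477447509766, 56.08472442626953), 71.3567886352539)
pin
wrist [213  44  16  18 225] [220.7  52.7] depth med [0.571 0.108 0.049] max z 0.051 ((570.9827270507812, 107.8832015991211), (15.206889152526855, 14.580526351928711), 26.617897033691406)
side [249 146   5   5  22] [251.  148.3] depth med [0.57  0.108 0.049] max z 0.051 ((572.1292114257812, 114.80101013183594), (31.808469772338867, 12.259504318237305), 67.43099975585938)
scene [307 207   5   5  22] [308.7 209. ] depth med [0.571 0.109 0.05 ] max z 0.053 ((569.7864990234375, 108.5880126953125), (12.510213851928711, 14.519373893737793), 67.91932678222656)
```

Create cap.py:
```python
import sys,pickle; from h import *
s=ctrl.sense(); d={'wrist':ctrl.capture('wrist')}
pickle.dump((s,d),open(sys.argv[1]+'.pkl','wb')); cv2.imwrite(f'pics/{sys.argv[1]}.png',cv2.cvtColor(d['wrist'][0],cv2.COLOR_RGB2BGR))
print(s['ee_pos'].round(4),s['tcp_rot'].round(4),s['t'])
```

```text
(no output)
```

Call:
{"api": "shift_gripper", "payload": {"steps": [[[0.033, -0.013, 0, 0, 0, 0], [0.033, -0.013, 0, 0, 0, 0], [0.034, -0.014, 0, 0, 0, 0], [0, 0, 0, 0, 0, 0], [0, 0, 0, 0, 0, 0]]]}}

```text
t: 0.65
ee_pos: [0.5597, 0.1005, 0.3038]
tcp_rot: [2.219, 2.223, -0.001]
force: [0.6, 0.1, 0.1]
gripper_width: 0.0854
grasp_force: 0.0
```

```bash
python3 cap.py d
```

```text
[0.5597 0.1005 0.3038] [ 2.2193e+00  2.2232e+00 -7.0000e-04] 0.65
```

Call:
{"api": "shift_gripper", "payload": {"steps": [[[0.037, -0.022, 0, 0, 0, 0], [0.037, -0.022, 0, 0, 0, 0], [0.038, -0.022, 0, 0, 0, 0], [0.038, -0.022, 0, 0, 0, 0], [0, 0, 0, 0, 0, 0], [0, 0, 0, 0, 0, 0]]]}}

```text
t: 1.3
ee_pos: [0.4723, 0.2498, 0.3039]
tcp_rot: [2.22, 2.222, -0.0]
force: [0.4, 0.1, -0.0]
gripper_width: 0.0853
grasp_force: 0.0
```

```bash
python3 cap.py e
python3 -c "
import cv2;cv2.imwrite('pics/de.png',cv2.hconcat([cv2.imread('pics/d.png')[:,:400],cv2.imread('pics/e.png')[:,50:450]]))"
```

```text
[0.4723 0.2498 0.3039] [ 2.2201e+00  2.2218e+00 -3.0000e-04] 1.3
```

View pics/de.png

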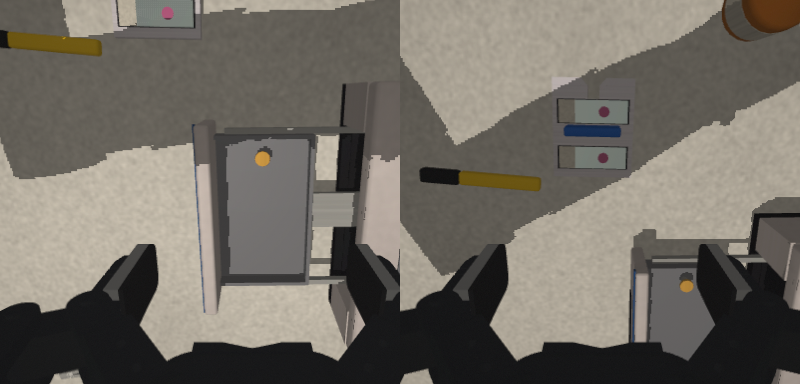

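Left (frame d): the drawer interior with the pin at (262,158). Right (frame e, columns offset by 350): the fin is at about (242,131), and the slot seems to be a notch on the top (+y) edge near (241,78). I'll zoom in, fit the plate and measure the drawer lines.

Run:
```python
from h import *
import pickle
s,d=pickle.load(open('e.pkl','rb')); im,dep=d['wrist']
c=im[60:190,180:310]; e=cv2.resize(c,None,fx=4,fy=4,interpolation=cv2.INTER_CUBIC)
z=pts('wrist',[(u,v) for v in range(60,190) for u in range(180,310)],dep,s)[:,2].reshape(130,130)
zz=cv2.applyColorMap(np.clip(z*1000*6,0,255).astype(np.uint8),cv2.COLORMAP_JET)
e=cv2.convertScaleAbs(e,alpha=1.6)
cv2.imwrite('pics/f.png',cv2.hconcat([cv2.cvtColor(e,cv2.COLOR_RGB2BGR)[:, :400],cv2.resize(zz,(520,520),interpolation=0)[:,:400]]))
# fin top from depth
g=np.stack(np.meshgrid(np.arange(180,310),np.arange(60,190)),-1).reshape(-1,2)
P=pts('wrist',g,dep,s); m=(P[:,2]>.027)&(P[:,2]<.045)&(abs(P[:,1]-.28)<.04); print('fin top',np.median(P[m],0).round(4),m.sum(),cv2.minAreaRect((P[m,:2]*1000).astype(np.float32)))
m=(P[:,2]>.005)&(P[:,2]<.045)&(P[:,1]>.2); print('plate',np.median(P[m],0).round(4),m.sum(),cv2.minAreaRect((P[m,:2]*1000).astype(np.float32)))
m=(P[:,2]>-.01)&(P[:,2]<.003); print('bench z',np.median(P[m,2]))
def fin(f,roi):
    s,d=pickle.load(open(f,'rb')); 
    hsv=cv2.cvtColor(d['wrist'][0],cv2.COLOR_RGB2HSV)
    return s,hsv
hsv=cv2.cvtColor(im,cv2.COLOR_RGB2HSV); b=cv2.inRange(hsv,(105,120,40),(130,255,255)); b[:100]=0;b[170:]=0;b[:,:200]=0;b[:,290:]=0
v,u=np.nonzero(b); print('blue',cv2.minAreaRect(np.c_[u,v].astype(np.float32)))
# pin in three frames, triangulate
obs=[]
for f in('first','d','e'):
    s,d=pickle.load(open(f+'.pkl','rb')); hsv=cv2.cvtColor(d['wrist'][0],cv2.COLOR_RGB2HSV); m=cv2.inRange(hsv,(10,120,60),(30,255,255))
    k,l,st,c=cv2.connectedComponentsWithStats(m)
    for i in range(1,k):
        if 100<st[i,4]<400 and abs(st[i,2]-st[i,3])<5:
            o,D=ray('wrist',c[i],s); obs.append((o,D[0])); print(f,c[i].round(1),st[i,4],'at z.050',plane('wrist',c[i],.05,s).round(4))
for i in range(len(obs)):
    for j in range(i): print('pin tri',[np.round(x,4) for x in tri(*obs[j],*obs[i])])
# drawer in d via depth
s,d=pickle.load(open('d.pkl','rb')); im,dep=d['wrist']
g=np.stack(np.meshgrid(np.arange(150,330),np.arange(100,330)),-1).reshape(-1,2); P=pts('wrist',g,dep,s)
m=(P[:,2]>.03)&(P[:,2]<.040)&(P[:,0]>.5); L=np.zeros((384,512),np.uint8); L[g[m][:,1],g[m][:,0]]=255
k,l,st,c=cv2.connectedComponentsWithStats(L); i=1+np.argmax(st[1:,4]); v,u=np.nonzero(l==i); Q=pts('wrist',np.c_[u,v],dep,s)
print('floor',np.median(Q[:,2]),cv2.minAreaRect((Q[:,:2]*1000).astype(np.float32)))
m=(P[:,2]>.075)&(P[:,2]<.092)&(P[:,0]<.6); Q=P[m]; print('panel top',np.median(Q,0),cv2.minAreaRect((Q[:,:2]*1000).astype(np.float32)),cv2.fitLine((Q[:,:2]*1000).astype(np.float32),cv2.DIST_HUBER,0,.01,.01).ravel(), Q[:,:2].min(0),Q[:,:2].max(0))
```

```text
fin top [0.4621 0.2833 0.0333] 569 ((462.5905456542969, 282.7644348144531), (10.207149505615234, 59.87594985961914), 88.81848907470703)
plate [0.4615 0.2854 0.0082] 7794 ((448.80902099609375, 274.64752197265625), (126.81832122802734, 117.11056518554688), 88.82573699951172)
bench z -0.00040346089040321775
blue ((241.96499633789062, 130.6901397705078), (56.063987731933594, 10.907048225402832), 1.6846843957901)
first [220.7  52.7] 225 at z.050 [[0.5713 0.1078 0.05  ]]
d [262.1 158.2] 181 at z.050 [[0.5711 0.1087 0.05  ]]
e [336.1 285.3] 134 at z.050 [[0.5705 0.1094 0.05  ]]
pin tri [array([0.5711, 0.1081, 0.0474]), np.float64(0.0002)]
pin tri [array([0.5711, 0.108 , 0.048 ]), np.float64(0.0)]
pin tri [array([0.5711, 0.1083, 0.0482]), np.float64(0.0002)]
floor 0.03463051592340305 ((571.5336303710938, 44.70033264160156), (98.60100555419922, 163.16551208496094), 0.7063215970993042)
panel top [0.51570047 0.06008341 0.08319582] ((514.8278198242188, 45.45304870605469), (15.793684005737305, 200.32083129882812), 0.6820183992385864) [ 1.2629368e-02 -9.9992025e-01  5.1571826e+02  5.5699787e+01] [ 0.50592621 -0.05478078] [0.52360658 0.14562326]
```

View pics/f.png

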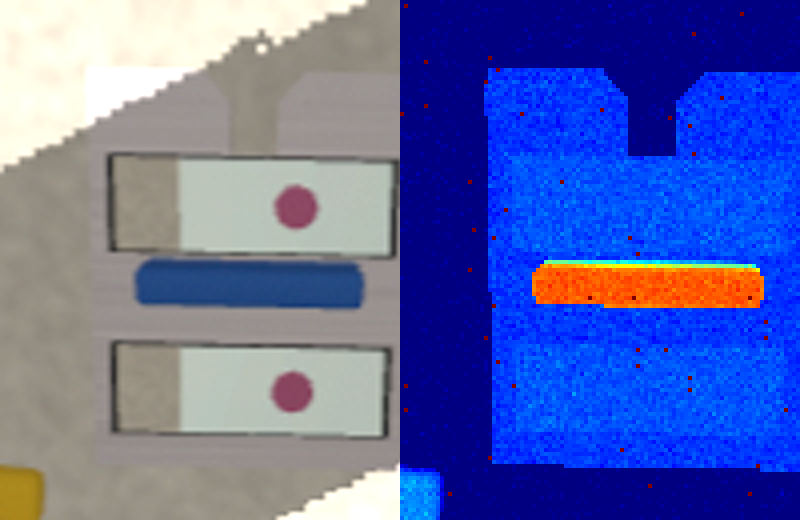

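The depth map confirms the slot faces +y. The fin top is at (0.4626, 0.2828, 0.033) with yaw -0.0206. The pin is at (0.571, 0.108) and the drawer yaw is +0.0123; floor height 34.6 mm and inside 98.6 x 163 mm both match the spec. Turning the gripper over the fin.

```bash
python3 -c "
from rig import ctrl;print(ctrl.sense()['joints'].round(3),ctrl.tip_extent)"
```

```text
[ 4.860e-01  1.900e-01 -2.070e-01  1.173e+00 -1.000e-03  2.057e+00] 0.0726
```

Call:
{"api": "shift_gripper", "payload": {"steps": [[[0.033, -0.010, 0, 0, 0, -0.141], [0, 0, 0.01, 0, 0, -0.141], [0, 0, 0.01, 0, 0, -0.141], [0, 0, 0.01, 0, 0, -0.141], [0, 0, 0.01, 0, 0, -0.141], [0, 0, 0.01, 0, 0, -0.141], [0, 0, 0.01, 0, 0, -0.141], [0, 0, 0.01, 0, 0, -0.141], [0, 0, 0.01, 0, 0, -0.141], [0, 0, 0.01, 0, 0, -0.141], [0, 0, 0.01, 0, 0, -0.141], [0, 0, 0, 0, 0, 0], [0, 0, 0, 0, 0, 0]]], "jaw": 0.04}}

```text
t: 2.65
ee_pos: [0.4628, 0.2818, 0.2039]
tcp_rot: [-0.04, -3.141, 0.001]
force: [-0.1, 0.3, 0.3]
gripper_width: 0.0403
grasp_force: 0.0
```

```bash
python3 cap.py g
```

Create fin.py:
```python
import sys,pickle; from h import *
s,d=pickle.load(open(sys.argv[1]+'.pkl','rb')); im,dep=d['wrist']
print('joints',ctrl.sense()['joints'].round(3))
M=R.from_rotvec(s['tcp_rot']).as_matrix(); print('tool x,y',M[:,0].round(4),M[:,1].round(4),'yaw of tool y-90deg',np.arctan2(M[1,1],M[0,1])-np.pi/2)
b=cv2.inRange(cv2.cvtColor(im,cv2.COLOR_RGB2HSV),(105,120,40),(130,255,255)); k,l,st,c=cv2.connectedComponentsWithStats(b)
i=1+np.argmax(st[1:,4]); v,u=np.nonzero(l==i); P=pts('wrist',np.c_[u,v],dep,s); zt=np.percentile(P[:,2],60); T=P[abs(P[:,2]-zt)<.004]
print('fin px',c[i],'ztop',np.median(T[:,2]),cv2.minAreaRect((T[:,:2]*1000).astype(np.float32)),'tcp',s['ee_pos'])
```

```bash
python3 fin.py g
```

```text
[0.4628 0.2818 0.2039] [-3.9800e-02 -3.1412e+00  6.0000e-04] 2.65
joints [ 0.548  0.267 -0.345  0.959 -0.     0.572]
tool x,y [-9.997e-01  2.540e-02  2.000e-04] [ 2.540e-02  9.997e-01 -4.000e-04] yaw of tool y-90deg -0.02536564133961794
fin px [253.36273429 184.32965821] ztop 0.033506447813723236 ((462.4412536621094, 282.9454040527344), (8.731369972229004, 59.5093994140625), 88.384033203125) tcp [0.46283901 0.28179557 0.20391085]
```

The second view puts the fin at (0.4625, 0.2829, 0.0335), which agrees. Descending and gripping.

Call:
{"api": "shift_gripper", "payload": {"steps": [[[0, 0.001, 0.03, 0, 0, 0], [0, 0, 0.03, 0, 0, 0], [0, 0, 0.03, 0, 0, 0], [0, 0, 0.017, 0, 0, 0], [0, 0, 0.010, 0, 0, 0], [0, 0, 0, 0, 0, 0], [0, 0, 0, 0, 0, 0]]]}}

```text
t: 3.4
ee_pos: [0.4627, 0.2843, 0.0878]
tcp_rot: [0.032, 3.14, 0.001]
force: [0.4, -0.4, 0.4]
gripper_width: 0.0403
grasp_force: 0.0
```

Call:
{"api": "shift_gripper", "payload": {"steps": [[[0, 0, 0, 0, 0, 0], [0, 0, 0, 0, 0, 0], [0, 0, 0, 0, 0, 0], [0, 0, 0, 0, 0, 0], [0, 0, 0, 0, 0, 0], [0, 0, 0, 0, 0, 0]]], "jaw": 0.0}}

```text
t: 4.0
ee_pos: [0.4628, 0.2844, 0.0882]
tcp_rot: [0.031, 3.139, 0.001]
force: [-0.5, -0.3, 5.9]
gripper_width: 0.008
grasp_force: 60.9
```

Call:
{"api": "shift_gripper", "payload": {"steps": [[[0, 0, -0.01, 0, 0, 0], [0, 0, -0.02, 0, 0, 0], [0, 0, -0.03, 0, 0, 0], [0, 0, -0.04, 0, 0, 0], [0, 0, -0.03, 0, 0, -0.033], [0, 0, 0, 0, 0, 0], [0, 0, 0, 0, 0, 0]]]}}

```text
t: 4.7
ee_pos: [0.4623, 0.2842, 0.2178]
tcp_rot: [-0.02, 3.14, 0.002]
force: [-0.3, -0.4, -2.0]
gripper_width: 0.0085
grasp_force: 59.9
```

```bash
python3 cap.py i; python3 fin.py i
```

```text
[0.4623 0.2842 0.2178] [-2.02e-02  3.14e+00  1.60e-03] 4.7
joints [ 0.551  0.257 -0.328  0.986  0.     0.538]
tool x,y [-0.9999 -0.0129 -0.0016] [-0.0129  0.9999  0.001 ] yaw of tool y-90deg 0.012880222110398076
fin px [251.94815825 251.57094134] ztop 0.1631431724974026 ((461.3520202636719, 284.1842041015625), (59.160186767578125, 10.383989334106445), 0.7942331433296204) tcp [0.46228259 0.28420474 0.21781878]
```

View pics/i.png

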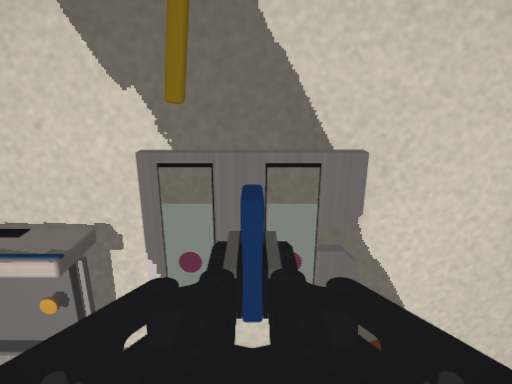

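The picture shows the carrier held level: fin vertical at column 252, plate top edge at row 155, and the pin visible at (48,306). Moving over the drawer.

Call:
{"api": "shift_gripper", "payload": {"steps": [[[-0.0067, -0.0159, 0, 0, 0, 0], [-0.0134, -0.0318, 0, 0, 0, 0], [-0.0134, -0.0318, 0, 0, 0, 0], [-0.0134, -0.0318, 0, 0, 0, 0], [-0.0134, -0.0318, 0, 0, 0, 0], [-0.0134, -0.0318, 0, 0, 0, 0], [-0.0134, -0.0318, 0, 0, 0, 0], [-0.0134, -0.0318, 0, 0, 0, 0], [-0.0068, -0.0158, 0, 0, 0, 0], [0, 0, 0, 0, 0, 0], [0, 0, 0, 0, 0, 0]]]}}

```text
t: 5.85
ee_pos: [0.5718, 0.0314, 0.2157]
tcp_rot: [0.02, -3.139, -0.001]
force: [-0.3, 0.8, -1.4]
gripper_width: 0.0091
grasp_force: 59.9
```

```bash
python3 cap.py j; python3 fin.py j
```

```text
[0.5718 0.0314 0.2157] [ 1.980e-02 -3.139e+00 -1.100e-03] 5.85
joints [ 5.500e-02  3.130e-01 -2.530e-01  1.007e+00  1.000e-03  4.200e-02]
tool x,y [-0.9999 -0.0126  0.0025] [-1.260e-02  9.999e-01  7.000e-04] yaw of tool y-90deg 0.012599567120848754
fin px [251.9480081  252.36833221] ztop 0.16100915725261292 ((571.2197265625, 31.345436096191406), (59.95313262939453, 10.34817886352539), 0.794587254524231) tcp [0.5717846  0.03136898 0.21569525]
```

View pics/j.png

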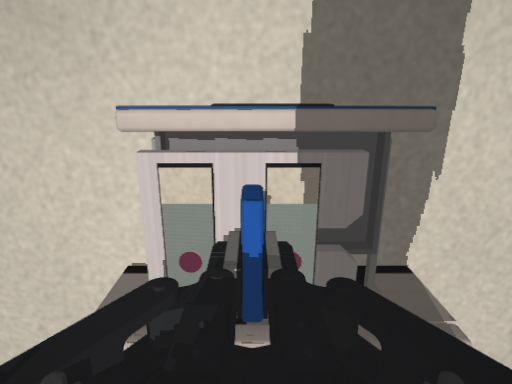

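The carrier is over the drawer: its plate spans columns 138–366 between the drawer walls and clears the panel at row 130. Lowering.

Call:
{"api": "shift_gripper", "payload": {"steps": [[[-0.0008, 0, 0.01, 0, 0, 0], [0, 0, 0.02, 0, 0, 0], [0, 0, 0.02, 0, 0, 0], [0, 0, 0.015, 0, 0, 0], [0, 0, 0.01, 0, 0, 0], [0, 0, 0.008, 0, 0, 0], [0, 0, 0, 0, 0, 0], [0, 0, 0, 0, 0, 0]]]}}

```text
t: 6.7
ee_pos: [0.5737, 0.0314, 0.1342]
tcp_rot: [-0.021, 3.141, 0.0]
force: [0.1, 0.2, -1.3]
gripper_width: 0.0086
grasp_force: 59.9
```

Call:
{"api": "shift_gripper", "payload": {"steps": [[[0, 0, 0.004, 0, 0, 0], [0, 0, 0.003, 0, 0, 0], [0, 0, 0, 0, 0, 0], [0, 0, 0, 0, 0, 0]]]}}

```text
t: 7.1
ee_pos: [0.5735, 0.0311, 0.127]
tcp_rot: [-0.021, 3.142, 0.0]
force: [0.1, 0.6, -2.1]
gripper_width: 0.0087
grasp_force: 59.9
```

Call:
{"api": "shift_gripper", "payload": {"steps": [[[0.0008, 0, 0.002, 0, 0, 0], [0, 0, 0.0015, 0, 0, 0], [0, 0, 0, 0, 0, 0], [0, 0, 0, 0, 0, 0]]]}}

```text
t: 7.5
ee_pos: [0.5726, 0.0312, 0.1234]
tcp_rot: [0.021, -3.141, -0.0]
force: [-0.5, 0.2, -1.1]
gripper_width: 0.0086
grasp_force: 60.0
```

```bash
python3 cap.py k; python3 fin.py k
```

```text
[0.5726 0.0312 0.1234] [ 0.0208 -3.1415 -0.    ] 7.5
joints [ 0.054  0.399 -0.364  0.808  0.     0.041]
tool x,y [-9.999e-01 -1.320e-02  1.000e-04] [-0.0132  0.9999  0.    ] yaw of tool y-90deg 0.013233716800931994
fin px [251.94765282 252.25295508] ztop 0.06866044775316553 ((572.1367797851562, 30.80417823791504), (59.62517166137695, 9.88797664642334), 0.6477928161621094) tcp [0.57264884 0.03115234 0.12336282]
```

The fin top at 0.0687 means the underside is on the floor (0.0347). Sliding towards +y onto the pin.

Call:
{"api": "shift_gripper", "payload": {"steps": [[[0, 0.004, 0.0005, 0, 0, 0], [0, 0.008, 0, 0, 0, 0], [0, 0.008, 0, 0, 0, 0], [0, 0.008, 0, 0, 0, 0], [0, 0.006, 0, 0, 0, 0], [0, 0, 0, 0, 0, 0], [0, 0, 0, 0, 0, 0]]]}}

```text
t: 8.25
ee_pos: [0.5724, 0.0664, 0.1232]
tcp_rot: [-0.023, 3.141, 0.004]
force: [0.4, 2.6, 2.5]
gripper_width: 0.0084
grasp_force: 60.6
```

Call:
{"api": "shift_gripper", "payload": {"steps": [[[0, 0.003, 0, 0, 0, 0], [0, 0.002, 0, 0, 0, 0], [0, 0, 0, 0, 0, 0], [0, 0, 0, 0, 0, 0]]]}}

```text
t: 8.65
ee_pos: [0.5724, 0.0696, 0.1232]
tcp_rot: [-0.02, 3.141, -0.002]
force: [-0.5, -2.9, 5.1]
gripper_width: 0.0087
grasp_force: 60.8
```

Call:
{"api": "shift_gripper", "payload": {"steps": [[[0, 0.0015, 0, 0, 0, 0], [0, 0, 0, 0, 0, 0], [0, 0, 0, 0, 0, 0]]]}}

```text
t: 8.95
ee_pos: [0.5724, 0.0709, 0.1232]
tcp_rot: [-0.019, 3.141, -0.002]
force: [0.1, -3.5, 5.7]
gripper_width: 0.0083
grasp_force: 60.8
```

Call:
{"api": "shift_gripper", "payload": {"steps": [[[0, 0.001, 0, 0, 0, 0], [0, 0, 0, 0, 0, 0], [0, 0, 0, 0, 0, 0]]]}}

```text
t: 9.25
ee_pos: [0.5724, 0.0716, 0.1232]
tcp_rot: [-0.019, 3.141, -0.003]
force: [-0.9, -5.1, 5.9]
gripper_width: 0.0086
grasp_force: 60.9
```

```bash
python3 cap.py l; python3 fin.py l
```

```text
[0.5724 0.0716 0.1232] [-0.0191  3.141  -0.0033] 9.25
joints [ 0.125  0.404 -0.356  0.81  -0.002  0.113]
tool x,y [-9.999e-01 -1.220e-02 -5.000e-04] [-0.0122  0.9999 -0.0021] yaw of tool y-90deg 0.012161464132173894
fin px [251.8908046  252.34888438] ztop 0.06846174531750472 ((571.922119140625, 71.16747283935547), (59.991355895996094, 9.941378593444824), 0.8370153903961182) tcp [0.57235418 0.07157923 0.12315182]
```

Call:
{"api": "shift_gripper", "payload": {"steps": [[[0, 0.001, 0, 0, 0, 0], [0, 0, 0, 0, 0, 0], [0, 0, 0, 0, 0, 0]]]}}

```text
t: 9.6
ee_pos: [0.5723, 0.0718, 0.1231]
tcp_rot: [-0.018, 3.141, -0.006]
force: [-1.1, -7.6, 5.4]
gripper_width: 0.0084
grasp_force: 60.9
```

Call:
{"api": "shift_gripper", "payload": {"steps": [[[0, 0.001, 0, 0, 0, 0], [0, 0, 0, 0, 0, 0], [0, 0, 0, 0, 0, 0]]]}}

```text
t: 9.9
ee_pos: [0.5723, 0.072, 0.1232]
tcp_rot: [-0.018, 3.141, -0.009]
force: [-0.5, -9.8, 6.6]
gripper_width: 0.0087
grasp_force: 61.1
```

The TCP stopped at y=0.072 while the force rose to -10 N, so the carrier is home. I'll relieve the load, open slightly, rise and look.

Call:
{"api": "shift_gripper", "payload": {"steps": [[[0, -0.002, -0.0005, 0, 0, 0], [0, 0, 0, 0, 0, 0]]]}}

```text
t: 10.1
ee_pos: [0.5721, 0.0716, 0.1232]
tcp_rot: [0.019, -3.141, 0.003]
force: [0.3, -6.0, 2.5]
gripper_width: 0.0085
grasp_force: 60.4
```

Call:
{"api": "shift_gripper", "payload": {"steps": [[[0, 0, 0, 0, 0, 0], [0, 0, 0, 0, 0, 0], [0, 0, 0, 0, 0, 0]]], "jaw": 0.022}}

```text
t: 10.4
ee_pos: [0.5718, 0.0732, 0.1231]
tcp_rot: [0.021, -3.141, -0.001]
force: [0.2, -0.3, 0.3]
gripper_width: 0.0218
grasp_force: 0.0
```

Call:
{"api": "shift_gripper", "payload": {"steps": [[[0, 0, -0.01, 0, 0, 0], [0, 0, -0.03, 0, 0, 0], [0, 0, -0.04, 0, 0, 0], [0, 0, -0.05, 0, 0, 0], [0.02, 0, -0.04, 0, 0, 0], [0.02, 0, 0, 0, 0, 0], [0, 0, 0, 0, 0, 0], [0, 0, 0, 0, 0, 0]]]}}

```text
t: 11.2
ee_pos: [0.5321, 0.0723, 0.2938]
tcp_rot: [-0.021, 3.141, 0.0]
force: [0.8, 0.2, -0.6]
gripper_width: 0.0222
grasp_force: 0.0
```

```bash
python3 cap.py m; python3 fin.py m
```

Run:
```python
from h import *
import pickle
s,d=pickle.load(open('m.pkl','rb')); im,dep=d['wrist']
m=cv2.inRange(cv2.cvtColor(im,cv2.COLOR_RGB2HSV),(10,120,60),(30,255,255)); k,l,st,c=cv2.connectedComponentsWithStats(m)
for i in range(1,k):
    if st[i,4]>40: print(c[i],st[i],plane('wrist',c[i],.05,s).round(4))
```

```text
[0.5321 0.0723 0.2938] [-2.1200e-02  3.1407e+00  4.0000e-04] 11.2
joints [ 0.135  0.2   -0.219  1.151  0.     0.121]
tool x,y [-9.999e-01 -1.350e-02 -8.000e-04] [-1.350e-02  9.999e-01  2.000e-04] yaw of tool y-90deg 0.013531110226757237
fin px [250.3502627  206.70753065] ztop 0.0684475838608899 ((571.3773803710938, 71.35527038574219), (59.10609817504883, 8.836833953857422), 0.4295361340045929) tcp [0.53209425 0.07227307 0.29380267]
[400.81164384  15.98972603] [390   0  24  34 584] [[0.3944 0.2009 0.05  ]]
[286.08333333 203.57738095] [279 197  15  15 168] [[0.5699 0.1078 0.05  ]]
[503.24200913 233.65296804] [497 219  15  33 219] [[0.6008 0.3412 0.05  ]]
```

View pics/m.png

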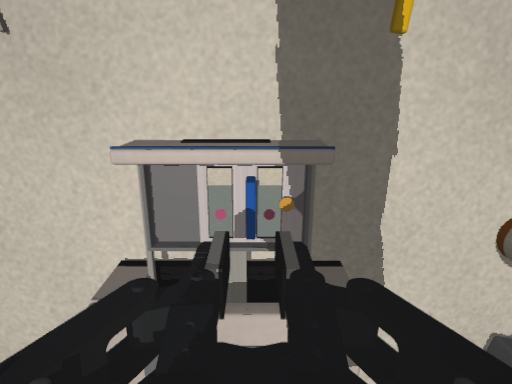

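The fin is at (0.571, 0.0714) and the brass head at (0.570, 0.1078), 36.4 mm apart in y against a nominal 37, so the slot is home. Now fingers closed, down in front of the panel.

Call:
{"api": "shift_gripper", "payload": {"steps": [[[0.026, -0.009, 0, 0, 0, 0], [0.026, -0.009, 0, 0, 0, 0], [0.026, -0.009, 0, 0, 0, 0], [0, 0, 0.03, 0, 0, 0], [0, 0, 0.035, 0, 0, 0], [0, 0, 0.035, 0, 0, 0], [0, 0, 0.035, 0, 0, 0], [0, 0, 0.026, 0, 0, 0], [0, 0, 0, 0, 0, 0], [0, 0, 0, 0, 0, 0]]], "jaw": 0.0}}

```text
t: 12.25
ee_pos: [0.4544, 0.044, 0.132]
tcp_rot: [0.021, -3.139, 0.0]
force: [0.2, 0.1, 0.7]
gripper_width: -0.0001
grasp_force: 0.0
```

Call:
{"api": "shift_gripper", "payload": {"steps": [[[-0.01, 0, 0, 0, 0, 0], [-0.01, 0, 0, 0, 0, 0], [-0.008, 0, 0, 0, 0, 0], [-0.005, 0, 0, 0, 0, 0], [-0.005, 0, 0, 0, 0, 0], [0, 0, 0, 0, 0, 0]]]}}

```text
t: 12.85
ee_pos: [0.4933, 0.0446, 0.1325]
tcp_rot: [-0.021, 3.141, 0.0]
force: [0.7, -0.3, 0.5]
gripper_width: -0.0003
grasp_force: 0.0
```

Call:
{"api": "shift_gripper", "payload": {"steps": [[[-0.003, 0, 0, 0, 0, 0], [-0.003, 0, 0, 0, 0, 0], [-0.005, 0, 0, 0, 0, 0], [-0.007, 0, 0, 0, 0, 0], [-0.009, 0, 0, 0, 0, 0], [-0.01, 0, 0, 0, 0, 0], [-0.01, 0, 0, 0, 0, 0], [-0.01, 0, 0, 0, 0, 0], [-0.01, 0, 0, 0, 0, 0], [-0.01, 0, 0, 0, 0, 0], [-0.01, 0, 0, 0, 0, 0], [-0.008, 0, 0, 0, 0, 0], [-0.006, 0, 0, 0, 0, 0], [-0.004, 0, 0, 0, 0, 0], [-0.002, 0, 0, 0, 0, 0], [0, 0, 0, 0, 0, 0]]]}}

```text
t: 14.45
ee_pos: [0.5998, 0.046, 0.1325]
tcp_rot: [-0.021, 3.141, 0.0]
force: [-0.1, -0.2, 0.1]
gripper_width: 0.0002
grasp_force: 0.0
```

```bash
python3 cap.py n
```

Run:
```python
from h import *
import pickle
s,d=pickle.load(open('n.pkl','rb')); im,dep=d['wrist']
g=np.stack(np.meshgrid(np.arange(0,512),np.arange(0,384)),-1).reshape(-1,2); P=pts('wrist',g,dep,s); m=(P[:,2]>.079)&(P[:,2]<.089)&(P[:,0]>.55)&(P[:,0]<.72)
print('panel top px',m.sum(), P[m][:,:2].min(0) if m.any() else '',P[m][:,:2].max(0) if m.any() else '')
h=(P[:,2]>.1)&(P[:,2]<.115)&(abs(P[:,1]-.044)>.06); print('deck minx',np.percentile(P[h][:,0],2) if h.any() else '')
```

```text
[0.5998 0.046  0.1325] [-2.0700e-02  3.1409e+00  2.0000e-04] 14.45
panel top px 6127 [ 0.58900421 -0.05307387] [0.62700388 0.14618575]
deck minx
```

View pics/n.png

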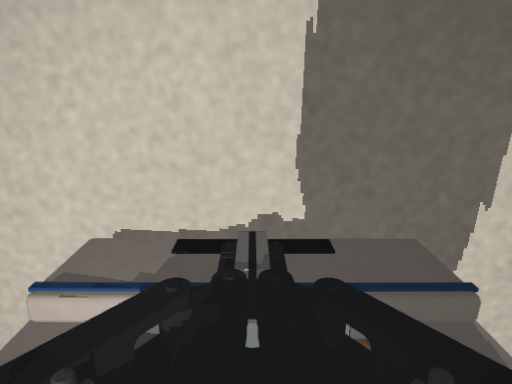

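The drawer has followed the push: its panel spans the image at rows 285–320 and the pin is still seen at (357,340). Continuing slowly to the catch.

Call:
{"api": "shift_gripper", "payload": {"steps": [[[-0.004, 0, 0, 0, 0, 0], [-0.004, 0, 0, 0, 0, 0], [-0.004, 0, 0, 0, 0, 0], [-0.004, 0, 0, 0, 0, 0], [-0.004, 0, 0, 0, 0, 0]]]}}

```text
t: 15.0
ee_pos: [0.6178, 0.0462, 0.1322]
tcp_rot: [0.021, -3.137, -0.0]
force: [-12.5, 0.3, 9.5]
gripper_width: 0.0
grasp_force: 6.1
```

Call:
{"api": "shift_gripper", "payload": {"steps": [[[-0.003, 0, 0, 0, 0, 0], [-0.003, 0, 0, 0, 0, 0], [-0.003, 0, 0, 0, 0, 0]]]}}

```text
t: 15.3
ee_pos: [0.6273, 0.0464, 0.1321]
tcp_rot: [0.021, -3.139, -0.0]
force: [-3.9, -0.8, 1.6]
gripper_width: 0.0003
grasp_force: 2.1
```

Call:
{"api": "shift_gripper", "payload": {"steps": [[[-0.003, 0, 0, 0, 0, 0], [-0.003, 0, 0, 0, 0, 0], [-0.003, 0, 0, 0, 0, 0]]]}}

```text
t: 15.6
ee_pos: [0.6341, 0.0464, 0.132]
tcp_rot: [0.021, -3.134, -0.0]
force: [-21.9, -0.2, 17.3]
gripper_width: -0.0
grasp_force: 11.0
```

Call:
{"api": "shift_gripper", "payload": {"steps": [[[-0.001, 0, 0, 0, 0, 0], [0, 0, 0, 0, 0, 0]]]}}

```text
t: 15.8
ee_pos: [0.6342, 0.0464, 0.132]
tcp_rot: [0.021, -3.132, -0.0]
force: [-17.9, 0.3, 13.7]
gripper_width: -0.0001
grasp_force: 9.1
```

Call:
{"api": "shift_gripper", "payload": {"steps": [[[0.004, 0, 0, 0, 0, 0], [0.006, 0, 0, 0, 0, 0], [0.02, 0, 0, 0, 0, 0], [0.03, 0, 0, 0, 0, 0], [0.03, 0, -0.03, 0, 0, 0], [0.03, 0, -0.04, 0, 0, 0], [0, 0, -0.04, 0, 0, 0], [0, 0, -0.04, 0, 0, 0], [0, 0, 0, 0, 0, 0], [0, 0, 0, 0, 0, 0]]]}}

```text
t: 16.8
ee_pos: [0.5199, 0.045, 0.2839]
tcp_rot: [-0.021, 3.137, 0.0]
force: [-0.3, -0.3, -0.4]
gripper_width: 0.0
grasp_force: 0.0
```

```bash
python3 cap.py o
```

Run:
```python
from h import *
import pickle
s,d=pickle.load(open('o.pkl','rb')); im,dep=d['wrist']
for n in('scene','side'): d[n]=ctrl.capture(n)
pickle.dump((s,d),open('last.pkl','wb'))
g=np.stack(np.meshgrid(np.arange(0,512),np.arange(0,384)),-1).reshape(-1,2)
for n in('wrist','side','scene'):
    P=pts(n,g,d[n][1],s); 
    y=(P[:,1]>-.03)&(P[:,1]<.12)
    a=P[y&(abs(P[:,2]-.083)<.003)&(P[:,0]>.6)&(P[:,0]<.72)]; b=P[y&(abs(P[:,2]-.110)<.003)&(P[:,0]>.6)&(P[:,0]<.76)]
    f=P[y&(P[:,2]>.03)&(P[:,2]<.075)&(P[:,0]>.6)&(P[:,0]<.72)]
    for q,t in((a,'paneltop'),(b,'deck'),(f,'face')): print(n,t,len(q),np.percentile(q[:,0],[2,50,98]).round(4) if len(q) else '')
v=cv2.hconcat([d['scene'][0][170:270,220:430],d['side'][0][70:170,180:390]])
cv2.imwrite('pics/p.png',cv2.cvtColor(cv2.resize(v,None,fx=1.9,fy=1.9),cv2.COLOR_RGB2BGR))
```

```text
[0.5199 0.045  0.2839] [-2.0600e-02  3.1369e+00  4.0000e-04] 16.8
wrist paneltop 0 
wrist deck 191 [0.6599 0.6675 0.6757]
wrist face 602 [0.6439 0.6456 0.647 ]
side paneltop 160 [0.6412 0.6482 0.656 ]
side deck 1055 [0.6583 0.7058 0.7582]
side face 308 [0.64   0.6429 0.6835]
scene paneltop 0 
scene deck 1417 [0.6614 0.7114 0.7585]
scene face 0
```

View pics/p.png

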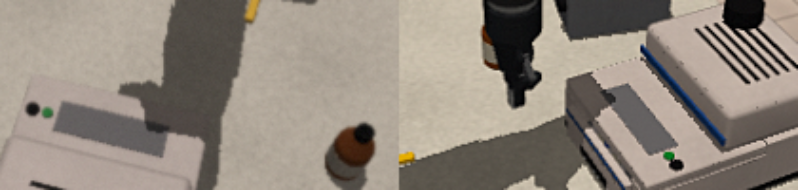

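View pics/o.png

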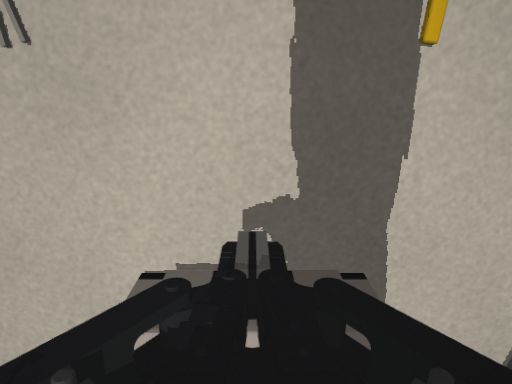

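The drawer face is at x≈0.6455 and the housing front at ≈0.6595. That is 14 mm proud, which matches shut. The push hit a solid stop, the drawer stayed put when released, and the arm is clear.

```bash
python3 -c "
from rig import ctrl;print(ctrl.job_done())"
```

```text
the job is handed in; nothing more can be done
None
```

The job is handed in, with no verdict returned: the carrier's slot measured within about 1 mm of home on the pin before the push, and the drawer is shut against its stop (panel 14 mm proud of the housing).

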